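# Load the grey scale onto the reflectance scanner's rail

### The job

Load the four round reflectance standards onto the scanner's sample rail for its calibration run, one on each rider table, so that the reading head, parked at one end of the rail, meets them from dark to pale as it travels: black on the table nearest the head, then dark grey, then light grey, and white on the farthest. Set each one flat and face up, centred in its table's white ring, and never tip one over. Leave the glass prism where it lies.

Things in the scene. Friction and masses are not known exactly. Their poses are not given: they have to be found in the camera images.
- std_black: the black reflectance standard: a loose round aluminium cup, 46 mm diameter and 18 mm high (65 g, more or less), with a dark knurled band round its side and a flat black matt face, 41 mm across, on top. It stands face up on the bench top (z = 0). Origin: centre of its underside, z axis up through the face.
- std_darkgrey: the dark grey reflectance standard: a loose round aluminium cup, 46 mm diameter and 18 mm high (65 g, more or less), with a dark knurled band round its side and a flat dark grey matt face, 41 mm across, on top. It stands face up on the bench top (z = 0). Origin: centre of its underside, z axis up through the face.
- std_lightgrey: the light grey reflectance standard: a loose round aluminium cup, 46 mm diameter and 18 mm high (65 g, more or less), with a dark knurled band round its side and a flat light grey matt face, 41 mm across, on top. It stands face up on the bench top (z = 0). Origin: centre of its underside, z axis up through the face.
- std_white: the white reflectance standard: a loose round aluminium cup, 46 mm diameter and 18 mm high (65 g, more or less), with a dark knurled band round its side and a flat white matt face, 41 mm across, on top. It stands face up on the bench top (z = 0). Origin: centre of its underside, z axis up through the face.
- table0: one of four identical fixed blue round tables, 60 mm diameter, flat top 85 mm above the bench, with a white centring ring; all stand in one straight row on an aluminium rail, 75 to 135 mm apart centre to centre, in no order of names. Origin: middle of the top face; x axis level, square across the rail, away from the robot, y axis along the rail. A clamp screw juts 45 mm to +x below 50 mm height.
- table1: one of four identical fixed blue round tables, 60 mm diameter, flat top 85 mm above the bench, with a white centring ring; all stand in one straight row on an aluminium rail, 75 to 135 mm apart centre to centre, in no order of names. Origin: middle of the top face; x axis level, square across the rail, away from the robot, y axis along the rail. A clamp screw juts 45 mm to +x below 50 mm height.
- table2: one of four identical fixed blue round tables, 60 mm diameter, flat top 85 mm above the bench, with a white centring ring; all stand in one straight row on an aluminium rail, 75 to 135 mm apart centre to centre, in no order of names. Origin: middle of the top face; x axis level, square across the rail, away from the robot, y axis along the rail. A clamp screw juts 45 mm to +x below 50 mm height.
- table3: one of four identical fixed blue round tables, 60 mm diameter, flat top 85 mm above the bench, with a white centring ring; all stand in one straight row on an aluminium rail, 75 to 135 mm apart centre to centre, in no order of names. Origin: middle of the top face; x axis level, square across the rail, away from the robot, y axis along the rail. A clamp screw juts 45 mm to +x below 50 mm height.
- head: the scanner's reading head, fixed: cream box with blue top panel, 184 mm high over all, parked over the rail beyond the end of the row, at either end, 125 mm or more from the nearest table's centre; it rides on a rear guide, 65 mm high, 95 mm behind the row. Origin: on the bench, under its nose, in line with the tables; axes as theirs. The box spans x -120 to 30 mm, y -30 to 30 mm.
- prism: loose glass prism, 60 mm long with triangular ends (35 mm sides, 30 mm high), lying on the bench beyond the standards; to be left alone. Origin: centre of its underside, x axis along its length.
Things that resemble listed ones, but are neither listed nor needed, are in the scene too. Leave any brown, green or yellow look-alike of the std_darkgrey alone.

How it is judged:
By the outcome, as a careful person would: the job done as asked, in the order asked, and still so for the second after the job is handed in, with the robot touching nothing.
It also fails if it takes over 109 s, if anything falls off the work surface, if the arm or the gripper's body presses on something with over 40 N, if the wrist force passes 120 N, or if a joint passes its speed limit or range.

### The arm

A 7-joint arm with a two-finger parallel gripper is mounted at the origin on the work surface. World frame = base frame: x ahead of the robot, y to its left, z up, the work surface at z = 0. Lengths are in m, angles in rad, forces in N, time in s.
With the tool pointing down it reaches from about 0.425 to 0.925 m from the base axis. Payload 6.8 kg.
Tool frame: the origin (TCP) lies on the mounting face of the last link; the fingertips stand 173 mm ahead of it and the grasp point (between the pads) lies 155 mm ahead of it; z points along the fingers, y is the line along which they close (so a half turn about z gives the same grasp; the last joint's range is limited). The gripper opens to 85 mm and grips with 20 to 120 N. Pads are 22 mm wide; open, the fingers measure 114 mm over their backs; the gripper's body (76 mm by 85 mm) begins 54 mm behind the grasp point. The pads swing forward as they close: fully open they stand 13 mm farther back than shut.
Start: joints at [1.147, 0.477, 0.022, 1.555, -0.011, 1.109, -0.083], TCP at [0.21, -0.642, 0.405] pointing down, gripper open.
Joint ranges: [-2.96, 2.96], [-0.34, 2.1], [-1.41, 1.46], [0.24, 2.44], [-1.37, 4.51], [0.17, 1.92], [-2.96, 2.96]. Speed limits (rad/s): [2.39, 2.39, 3.14, 3.14, 3.14, 3.14, 3.14].

### API

Orientations are given as a rotation vector (axis times angle).
In Python, from bench import r gives the robot as it stands.
- The arm moves only by the tool carry_out, never from a script. Its argument "moves" is a list of rows, each a list of 5 numbers: the shift along the tool's x, y, z in m, then the turn about the tool's z in rad, then the finger opening in m, from 0 to 0.0854. In form: [[dx, dy, dz, roll, claw], ...]. A call has exactly 8 rows; each row is the pose to reach, as a shift and turn from the pose commanded when the call began, along the tool's axes at that moment; what a row does not reach only later rows make up. A row lasts 1/10 s, in which the tool goes at most 50 mm and 8.59 degrees, less where a joint would pass 70% of its speed; a pose out of reach is approached as far as the arm can. A call with a gripper value outside its range is refused whole. The fingers move at their own pace and stop on an object; "force" is the grip in N (left out, the last holds). Time passes only in rows, so rows that repeat a pose let the fingers close, or fill a call up. It gives the time, the measured TCP pose, the force, the opening and the grip force at its end, in the units of the state.
- r.get_obs(): the state, without advancing time (a new reading comes with each control period).
- r.grab_frame(name): name is "scene" or "top"; returns the picture (400x640x3 uint8, red, green, blue); there is no depth.
- r.calibration(name): a dict with "fx", "fy", "cx", "cy" (pixels), "rvec" (rotation vector, rad) and "tvec" (3), from world to camera coordinates, as OpenCV has them. Camera axes: x right, y down, z forward; pixel columns grow to the right and rows downward; lengths in m; the calibration is good to about 2 mm. A picture is of the moment at which its call begins. calibration takes no time and is no camera call.
- r.hand_in(): hands the job in; it is judged then, once.
The state is a dict: "clock": time; "joints": joint angles; "qvel": joint speeds; "tau": joint torques, N m; "tcp_pos": TCP position; "orientation": TCP orientation; "contact_force": force on the tool from outside, world axes, zero at the start; "moment": the same for the moment, N m; "grip_width": finger opening in m; "gripper_force": force on a finger pad.
Only numpy, scipy, OpenCV 4.12 (cv2) and the standard library are available. Lean on these libraries where they do the work, as an engineer would, in place of code of your own. Each camera call takes 0.05 s, during which the arm holds its last target. There are 200 camera calls.

## Working session

There is one attempt and no reset: what is moved stays moved. The work goes in short steps, Python scripts to look and compute and a tool call to move; the robot and the scene stay as the last step left them, time stands still between calls to the robot, and variables do not carry over. Pictures are saved under pics/ and viewed, at most 14 in all, crops included, and the job is handed in when it is done.

Besides the shell and the picture viewer there is one more tool, called after "Emit:" as name(argument=value, ...), one argument or row to a line, values as JSON. carry_out: Moves the arm, as the interface text tells. Its arguments: {"type":"object","properties":{"moves":{"type":"array","items":{"type":"array","items":{"type":"number"}}},"force":{"type":"number"}},"required":["moves"]}

```bash
mkdir -p pics
cat > h.py <<'E'
import numpy as np, cv2
from scipy.spatial.transform import Rotation as R
from bench import r
def ray(name,u,v,z):
    c=r.calibration(name);Rm=R.from_rotvec(c['rvec']).as_matrix();t=np.array(c['tvec'])
    d=Rm.T@np.array([(u-c['cx'])/c['fx'],(v-c['cy'])/c['fy'],1]);o=-Rm.T@t
    return o+d*(z-o[2])/d[2]
def proj(name,p):
    c=r.calibration(name);q=R.from_rotvec(c['rvec']).as_matrix()@np.array(p)+np.array(c['tvec'])
    return np.array([c['fx']*q[0]/q[2]+c['cx'],c['fy']*q[1]/q[2]+c['cy']])
def save(name,f,crop=None,s=1):
    im=r.grab_frame(name)[:,:,::-1]
    if crop: x0,y0,x1,y1=crop; im=im[y0:y1,x0:x1]
    cv2.imwrite('pics/'+f,cv2.resize(im,None,fx=s,fy=s,interpolation=cv2.INTER_CUBIC))
E
python3 - <<'E'
from h import *
save('top','t0.png',s=1.25);save('scene','s0.png',s=1.25)
o=r.get_obs();print(o);print(R.from_rotvec(o['orientation']).as_matrix().round(3))
for n in('top','scene'):print(r.calibration(n))
E
```

```text
{'clock': 0.1, 'joints': array([ 1.14690565,  0.47772204,  0.02232384,  1.55637142, -0.01147993,
        1.10936128, -0.08309597]), 'qvel': array([ 1.24796465e-03, -1.35245835e-03, -1.27483422e-03, -3.11832146e-03,
       -3.79241673e-05, -5.20630563e-04, -3.51888759e-04]), 'tau': array([ 5.70966076e-03, -5.97758675e+01,  1.61370344e+00, -2.81955743e+01,
        1.27758514e-02,  4.98038411e-03, -1.64829814e-06]), 'tcp_pos': array([ 0.2095658 , -0.64136442,  0.40381131]), 'orientation': array([-3.10083549e+00, -4.93795980e-01,  6.38377219e-04]), 'contact_force': array([ 0.83895907, -0.11109094,  0.80406987]), 'moment': array([ 0.04722823, -0.00170788, -0.03689627]), 'gripper_force': 0.0, 'grip_width': 0.08515272975530144}
[[ 0.951  0.311 -0.001]
 [ 0.311 -0.951  0.002]
 [-0.    -0.002 -1.   ]]
{'fx': 498.59060271651026, 'fy': 498.59060271651026, 'cx': 319.58689720779387, 'cy': 208.33605704803915, 'rvec': array([ 2.14860029, -2.19097973,  0.10589895]), 'tvec': array([0.05661326, 0.62074912, 1.35952978])}
{'fx': 506.9678740376965, 'fy': 506.9678740376965, 'cx': 315.2222929964218, 'cy': 208.82346463641866, 'rvec': array([ 2.2543313 ,  1.11641231, -0.40187824]), 'tvec': array([-0.40074459, -0.33440577,  1.48497116])}
```

View pics/t0.png

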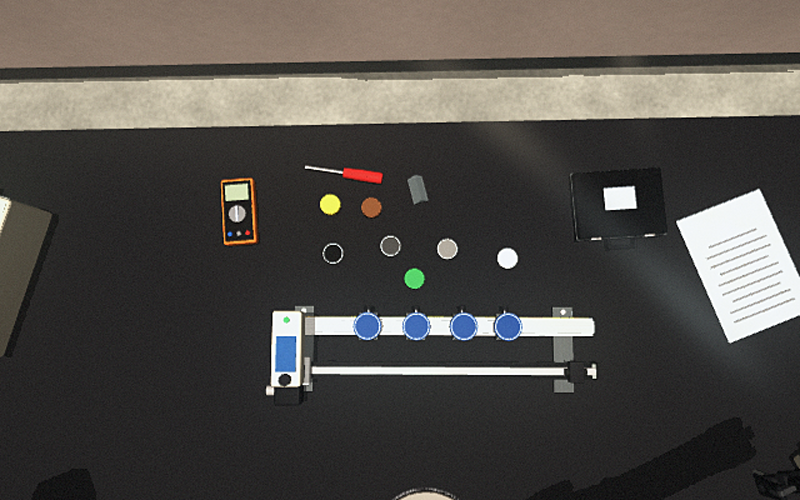

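View pics/s0.png

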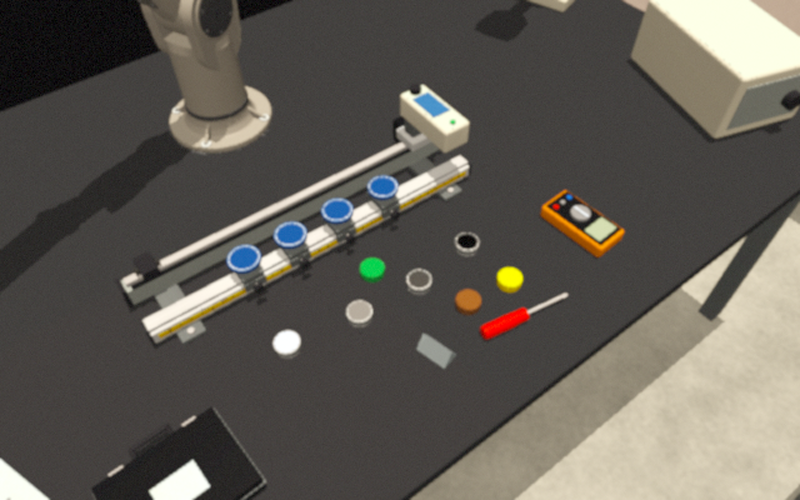

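The top view shows the head at the left end (286,345). The tables are at about (368,326), (416,326), (463,326) and (508,326). The standards are black (333,253), dark grey (390,245), light grey (447,248) and white (507,258). I'll enlarge this area.

Run:
```python
from h import *
save('top','t1.png',(245,180,425,280),4.4)
save('scene','s1.png',(180,135,400,290),3.6)
```

```text
(no output)
```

View pics/t1.png

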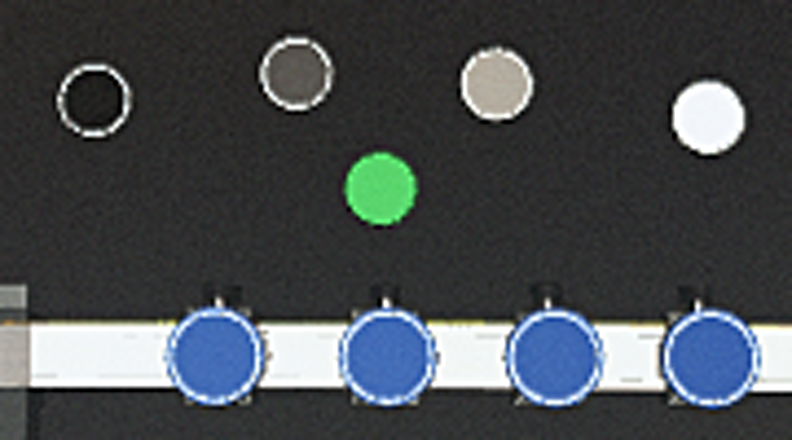

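View pics/s1.png

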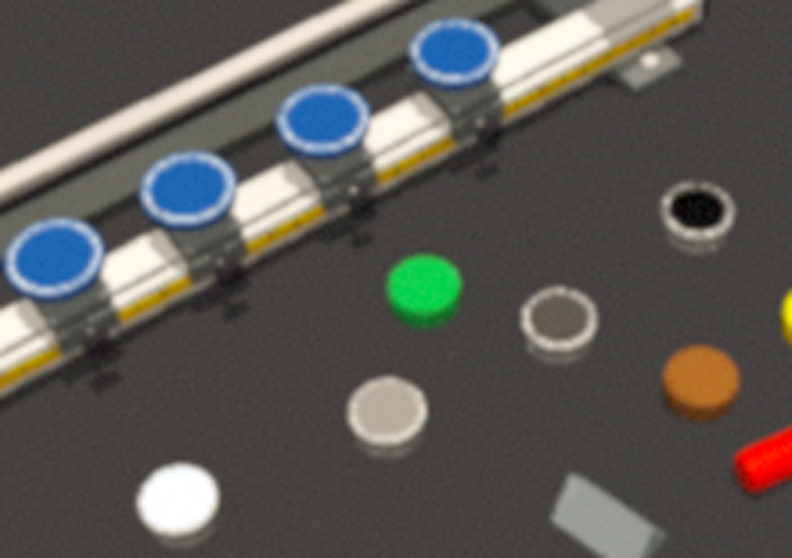

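The crops agree with the first view. Crop pixels in the top view are standards (94.5,100.5), (297,74), (497,84), (709,118) and tables (215,356), (388,356.5), (555,357), (711.5,356). Next I'll triangulate these against the scene view.

Run:
```python
from h import *
T=[(94.5,100.5),(297,74),(497,84),(709,118),(215,356),(388,356.5),(555,357),(711.5,356)]
S=[(698,210),(559,319),(388,411),(178,498),(454,51),(323,119),(188,189),(55,258)]
o=r.get_obs();Rm=R.from_rotvec(o['orientation']).as_matrix()
for i,(a,b) in enumerate(zip(T,S)):
    z=.018 if i<4 else .085
    p=ray('top',(a[0]+.5)/4.4-.5+245,(a[1]+.5)/4.4-.5+180,z);q=ray('scene',(b[0]+.5)/3.6-.5+180,(b[1]+.5)/3.6-.5+135,z)
    print(p.round(4),q.round(4),'reach',np.hypot(*p[:2]).round(3))
print(proj('top',[0,0,0]))
```

```text
[0.6426 0.1949 0.018 ] [0.643  0.1922 0.018 ] reach 0.672
[0.6572 0.0649 0.018 ] [0.6577 0.0619 0.018 ] reach 0.66
[ 0.6482 -0.0631  0.018 ] [ 0.6489 -0.0653  0.018 ] reach 0.651
[ 0.6236 -0.1981  0.018 ] [ 0.6237 -0.2002  0.018 ] reach 0.654
[0.4787 0.1164 0.085 ] [0.4781 0.1133 0.085 ] reach 0.493
[0.4763 0.0121 0.085 ] [0.4761 0.0091 0.085 ] reach 0.476
[ 0.4741 -0.0884  0.085 ] [ 0.4742 -0.0917  0.085 ] reach 0.482
[ 0.4729 -0.1827  0.085 ] [ 0.4724 -0.1852  0.085 ] reach 0.507
[340.34910318 435.98806036]
```

Emit:
carry_out(
  moves=[
    [0.03,-0.015,0,0.04,0.0854],
    [0.07,-0.04,0,0.08,0.0854],
    [0.11,-0.06,0,0.12,0.0854],
    [0.15,-0.08,0,0.16,0.0854],
    [0.19,-0.105,0,0.2,0.0854],
    [0.23,-0.125,0,0.24,0.0854],
    [0.26,-0.145,0,0.28,0.0854],
    [0.28,-0.155,0,0.316,0.0854],
  ],
  force=40,
)

```text
clock: 1.0
tcp_pos: [0.4299, -0.4041, 0.4046]
orientation: [-3.14, -0.004, -0.001]
contact_force: [-0.1, 0.0, 0.6]
grip_width: 0.0854
gripper_force: 0.0
```

```bash
cat >> h.py <<'E'
def st():
    o=r.get_obs();Rm=R.from_rotvec(o['orientation']).as_matrix()
    print(o['clock'],o['tcp_pos'].round(4),'j7',o['joints'].round(2)[-1],o['grip_width'].round(4),o['gripper_force'],o['contact_force'].round(1))
    print(Rm.round(3).tolist());return o,Rm
def to(x,y,z):
    o,Rm=st();print('tool shift',(Rm.T@(np.array([x,y,z])-o['tcp_pos'])).round(4))
E
python3 -c "
from h import *
to(.6237,-.1991,.30)"
```

```text
Traceback (most recent call last):
  File "h.py", line 20, in to
    o,Rm=st();print('tool shift',(Rm.T@(np.array([x,y,z])-o['tcp_pos'])).round(4))
         ~~^^
  File "h.py", line 17, in st
    print(o['clock'],o['tcp_pos'].round(4),'j7',o['joints'].round(2)[-1],o['grip_width'].round(4),o['gripper_force'],o['contact_force'].round(1))
                                                                         ^^^^^^^^^^^^^^^^^^^^^
AttributeError: 'float' object has no attribute 'round'
```

Emit:
carry_out(
  moves=[
    [0.03,-0.03,0.015,0,0.06],
    [0.06,-0.065,0.03,0,0.06],
    [0.09,-0.1,0.05,0,0.06],
    [0.125,-0.135,0.07,0,0.06],
    [0.155,-0.165,0.085,0,0.06],
    [0.18,-0.19,0.1,0,0.06],
    [0.194,-0.205,0.105,0,0.06],
    [0.194,-0.205,0.105,0,0.06],
  ],
)

```text
clock: 1.8
tcp_pos: [0.6233, -0.199, 0.2987]
orientation: [-3.14, -0.008, 0.001]
contact_force: [0.6, 0.7, 0.3]
grip_width: 0.0604
gripper_force: 0.0
```

```bash
sed -i "s/o\['grip_width'\].round(4)/round(o['grip_width'],4)/" h.py
python3 -c "
from h import *
to(.6237,-.1991,.20)
save('scene','s2.png',(120,130,340,300),3.6)"
```

```text
1.8 [ 0.6233 -0.199   0.2987] j7 -1.4 0.0604 0.0 [0.6 0.7 0.3]
[[1.0, 0.005, -0.001], [0.005, -1.0, 0.002], [-0.001, -0.002, -1.0]]
tool shift [0.0005 0.0003 0.0987]
```

View pics/s2.png

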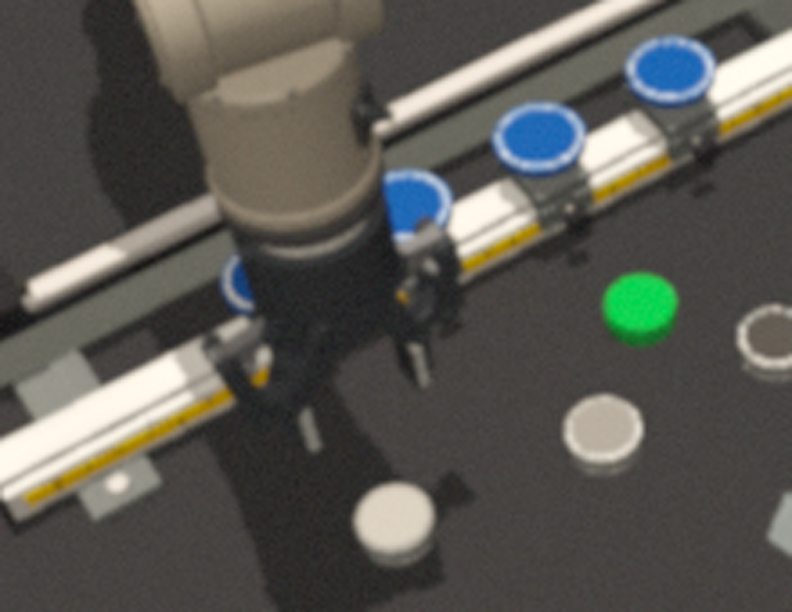

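The scene view shows the gripper above the white standard. The fingertips are at crop pixels (314,450) and (425,385), so their midpoint gives the tip height.

Run:
```python
from h import *
for p in [(314,450),(425,385)]: print(np.array(p)/3.6+[120,130])
for z in (.12,.125,.13,.135,.14):
  print(z,[proj('scene',[.6233,-.199+s*.032,z]).round(1).tolist() for s in(-1,1)])
```

```text
[207.22222222 255.        ]
[238.05555556 236.94444444]
0.12 [[208.0, 253.8], [236.0, 237.6]]
0.125 [[207.6, 252.4], [235.6, 236.1]]
0.13 [[207.1, 251.0], [235.3, 234.7]]
0.135 [[206.7, 249.6], [234.9, 233.2]]
0.14 [[206.2, 248.1], [234.6, 231.7]]
```

Emit:
carry_out(
  moves=[
    [0,0,0.03,0,0.06],
    [0,0,0.06,0,0.06],
    [0,0,0.085,0,0.06],
    [0,0,0.1,0,0.06],
    [0,0,0.11,0,0.06],
    [0,0,0.116,0,0.06],
    [0,0,0.116,0,0.06],
    [0,0,0.116,0,0.06],
  ],
)

```text
clock: 2.65
tcp_pos: [0.6221, -0.2026, 0.1847]
orientation: [3.141, -0.001, 0.002]
contact_force: [0.3, -0.8, 0.1]
grip_width: 0.0601
gripper_force: 0.0
```

```bash
python3 -c "
from h import *
st()
save('scene','s3.png',(180,220,300,310),6)"
```

```text
2.65 [ 0.6221 -0.2026  0.1847] j7 -1.42 0.0601 0.0 [ 0.3 -0.8  0.1]
[[1.0, -0.0, 0.001], [-0.0, -1.0, -0.0], [0.001, 0.0, -1.0]]
```

View pics/s3.png

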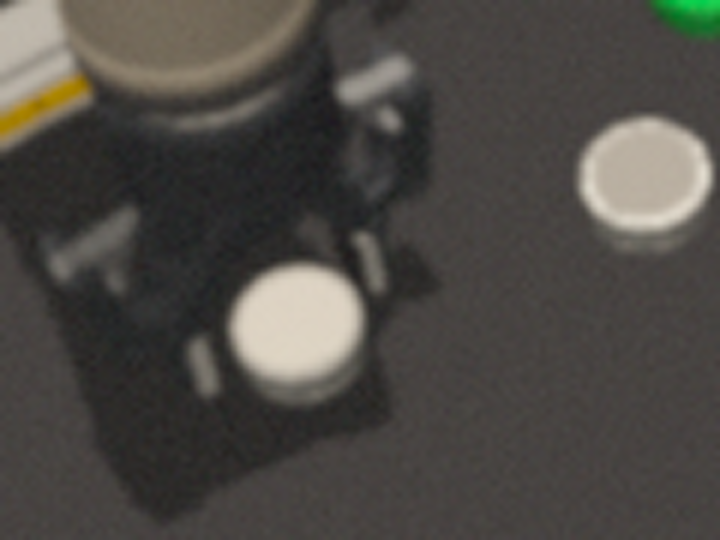

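Emit:
carry_out(
  moves=[
    [0,-0.003,0.001,0,0.06],
    [0,-0.003,0.001,0,0.06],
    [0,-0.003,0.001,0,0.06],
    [0,-0.003,0.001,0,0.06],
    [0,-0.003,0.001,0,0.06],
    [0,-0.003,0.001,0,0.06],
    [0,-0.003,0.001,0,0.06],
    [0,-0.003,0.001,0,0.06],
  ],
)

```text
clock: 3.5
tcp_pos: [0.6217, -0.1994, 0.1827]
orientation: [3.142, -0.0, 0.0]
contact_force: [-0.2, 0.5, -0.2]
grip_width: 0.0602
gripper_force: 0.0
```

```bash
python3 -c "
from h import *
for i in range(4): print(r.get_obs()['tcp_pos'].round(4)); r.grab_frame('scene')
save('scene','s4.png',(180,220,300,310),6)"
```

```text
[ 0.6217 -0.1994  0.1827]
[ 0.6217 -0.1994  0.1827]
[ 0.6217 -0.1994  0.1827]
[ 0.6217 -0.1994  0.1827]
```

View pics/s4.png

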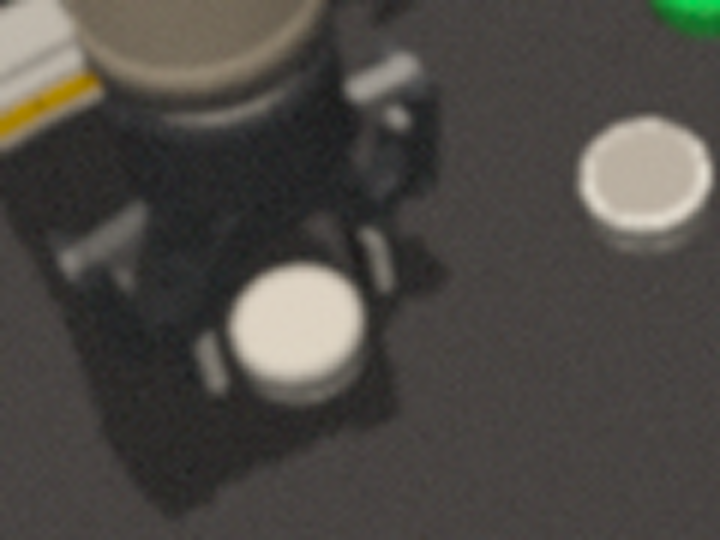

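The gripper is now centred in y around the white standard, with similar gaps on both sides. I'll close it and lift.

Emit:
carry_out(
  moves=[
    [0.001,0,0.002,0,0.05],
    [0.001,0,0.002,0,0.04],
    [0.001,0,0.002,0,0.04],
    [0.001,0,0.002,0,0.04],
    [0.001,0,0.002,0,0.04],
    [0.001,0,0.002,0,0.04],
    [0.001,0,0.002,0,0.04],
    [0.001,0,0.002,0,0.04],
  ],
  force=40,
)

```text
clock: 4.55
tcp_pos: [0.6229, -0.1994, 0.1808]
orientation: [3.142, -0.0, 0.001]
contact_force: [1.2, 0.3, 1.1]
grip_width: 0.0432
gripper_force: 40.6
```

```bash
python3 -c "
from h import *
st()"
```

```text
4.55 [ 0.6229 -0.1994  0.1808] j7 -1.42 0.0432 40.60026705265045 [1.2 0.3 1.1]
[[1.0, -0.0, 0.001], [-0.0, -1.0, -0.0], [0.001, 0.0, -1.0]]
```

Emit:
carry_out(
  moves=[
    [0,0,-0.01,0,0.04],
    [0,0,-0.025,0,0.04],
    [0,0,-0.045,0,0.04],
    [0,0,-0.065,0,0.04],
    [0,0,-0.085,0,0.04],
    [0,0,-0.1,0,0.04],
    [0,0,-0.11,0,0.04],
    [0,0,-0.11,0,0.04],
  ],
)

```text
clock: 5.35
tcp_pos: [0.6231, -0.1995, 0.2926]
orientation: [3.141, -0.001, 0.004]
contact_force: [1.3, -0.8, -0.4]
grip_width: 0.0431
gripper_force: 40.7
```

```bash
python3 -c "
from h import *
to(.4726,-.184,.29)
save('scene','s5.png',(180,200,300,290),6)"
```

```text
5.35 [ 0.6231 -0.1995  0.2926] j7 -1.41 0.0431 40.65217673778534 [ 1.3 -0.8 -0.4]
[[1.0, -0.0, 0.003], [-0.0, -1.0, -0.001], [0.003, 0.001, -1.0]]
tool shift [-0.1505 -0.0155  0.0022]
```

View pics/s5.png

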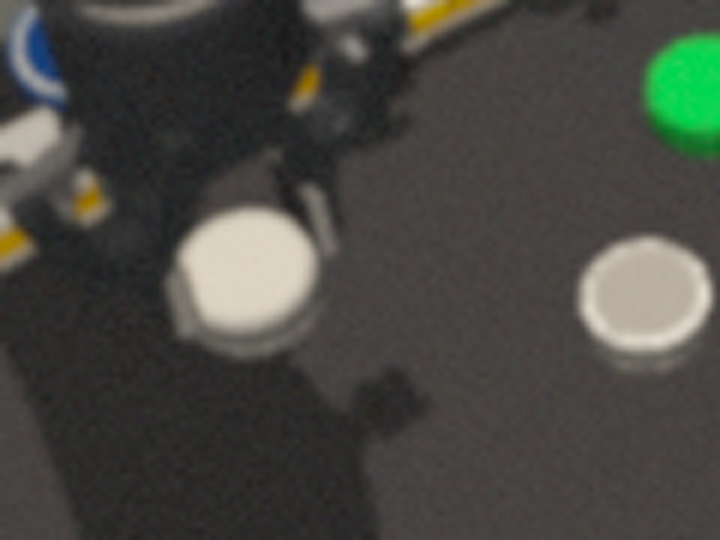

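The white standard is held level, with its face centred at crop pixel (247,270). I'll check its position against the TCP.

```bash
python3 -c "
from h import *
print(ray('scene',180+247.5/6-.5,200+270.5/6-.5,.130))"
```

```text
[ 0.62634311 -0.20220867  0.13      ]
```

Emit:
carry_out(
  moves=[
    [-0.015,-0.002,0,0,0.04],
    [-0.04,-0.005,0,0,0.04],
    [-0.07,-0.008,0,0,0.04],
    [-0.1,-0.011,0,0,0.04],
    [-0.125,-0.014,0,0,0.04],
    [-0.145,-0.016,0,0,0.04],
    [-0.1516,-0.017,0,0,0.04],
    [-0.1516,-0.017,0,0,0.04],
  ],
)

```text
clock: 6.2
tcp_pos: [0.4705, -0.1823, 0.2902]
orientation: [-3.141, 0.001, 0.002]
contact_force: [1.0, -0.6, 0.0]
grip_width: 0.0429
gripper_force: 40.7
```

```bash
python3 -c "
from h import *
to(.4715,-.1826,.272)"
```

```text
6.2 [ 0.4705 -0.1823  0.2902] j7 -1.38 0.0429 40.65720498561859 [ 1.  -0.6  0. ]
[[1.0, -0.0, -0.001], [-0.0, -1.0, 0.0], [-0.001, -0.0, -1.0]]
tool shift [0.001  0.0003 0.0182]
```

Emit:
carry_out(
  moves=[
    [0.001,0,0.005,0,0.04],
    [0.001,0,0.01,0,0.04],
    [0.001,0,0.014,0,0.04],
    [0.001,0,0.017,0,0.04],
    [0.001,0,0.019,0,0.04],
    [0.001,0,0.02,0,0.04],
    [0.001,0,0.02,0,0.04],
    [0.001,0,0.02,0,0.04],
  ],
)

```text
clock: 7.0
tcp_pos: [0.4722, -0.1824, 0.2708]
orientation: [3.142, -0.0, 0.0]
contact_force: [-0.2, -0.2, -1.0]
grip_width: 0.0429
gripper_force: 40.7
```

```bash
python3 -c "
from h import *
to(.4715,-.1826,.267)
save('scene','s6.png',(150,170,270,260),6)"
```

```text
7.0 [ 0.4722 -0.1824  0.2708] j7 -1.38 0.0429 40.658023953437805 [-0.2 -0.2 -1. ]
[[1.0, -0.0, 0.0], [-0.0, -1.0, -0.0], [0.0, 0.0, -1.0]]
tool shift [-0.0007  0.0002  0.0038]
```

View pics/s6.png

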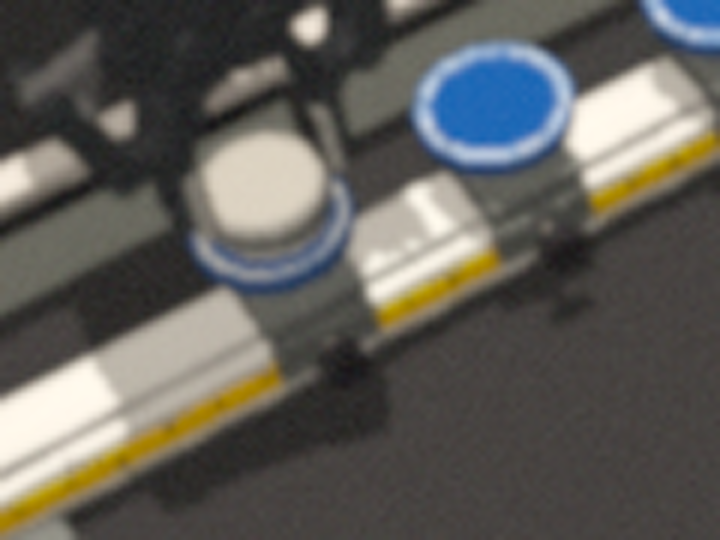

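The white disc sits about centred over its ring. I'll lower the last few millimetres and watch the force.

Emit:
carry_out(
  moves=[
    [-0.0005,0,0.001,0,0.04],
    [-0.0005,0,0.002,0,0.04],
    [-0.0005,0,0.003,0,0.04],
    [-0.0005,0,0.0035,0,0.04],
    [-0.0005,0,0.004,0,0.04],
    [-0.0005,0,0.0045,0,0.04],
    [-0.0005,0,0.0045,0,0.04],
    [-0.0005,0,0.0045,0,0.04],
  ],
)

```text
clock: 7.85
tcp_pos: [0.4716, -0.1824, 0.2662]
orientation: [3.142, -0.0, 0.0]
contact_force: [0.1, 0.6, -0.5]
grip_width: 0.0427
gripper_force: 40.7
```

Emit:
carry_out(
  moves=[
    [0,0,0.0005,0,0.04],
    [0,0,0.001,0,0.04],
    [0,0,0.001,0,0.04],
    [0,0,0.0015,0,0.04],
    [0,0,0.0015,0,0.04],
    [0,0,0.002,0,0.04],
    [0,0,0.002,0,0.04],
    [0,0,0.002,0,0.04],
  ],
)

```text
clock: 8.65
tcp_pos: [0.4717, -0.1824, 0.2656]
orientation: [3.141, -0.001, 0.001]
contact_force: [-5.1, 1.4, 16.6]
grip_width: 0.0428
gripper_force: 42.2
```

Contact at about z = 0.2656. I'll ease up slightly, open and retreat.

Emit:
carry_out(
  moves=[
    [0,0,-0.0014,0,0.043],
    [0,0,-0.0014,0,0.048],
    [0,0,-0.0014,0,0.054],
    [0,0,-0.0014,0,0.06],
    [0,0,-0.0014,0,0.062],
    [0,0,-0.0014,0,0.062],
    [0,0,-0.0014,0,0.062],
    [0,0,-0.0014,0,0.062],
  ],
)

```text
clock: 9.45
tcp_pos: [0.4716, -0.1823, 0.2655]
orientation: [-3.142, 0.0, 0.0]
contact_force: [-0.9, 0.2, 0.1]
grip_width: 0.062
gripper_force: 0.0
```

Emit:
carry_out(
  moves=[
    [0,0,-0.01,0,0.062],
    [0,0,-0.025,0,0.062],
    [0,0,-0.045,0,0.062],
    [0.02,0,-0.06,0,0.062],
    [0.05,-0.02,-0.06,0,0.062],
    [0.08,-0.04,-0.06,0,0.062],
    [0.11,-0.07,-0.06,0,0.062],
    [0.14,-0.09,-0.06,0,0.062],
  ],
)

```text
clock: 10.25
tcp_pos: [0.6128, -0.0902, 0.3266]
orientation: [-3.141, -0.002, -0.001]
contact_force: [-0.0, -0.0, -0.1]
grip_width: 0.0619
gripper_force: 0.0
```

```bash
python3 -c "
from h import *
to(.648,-.0632,.3)
save('top','t2.png',(330,200,450,280),6)"
```

```text
10.25 [ 0.6128 -0.0902  0.3266] j7 -1.59 0.0619 0.0 [-0.  -0.  -0.1]
[[1.0, 0.001, 0.001], [0.001, -1.0, 0.001], [0.001, -0.001, -1.0]]
tool shift [ 0.0352 -0.0269  0.0266]
```

View pics/t2.png

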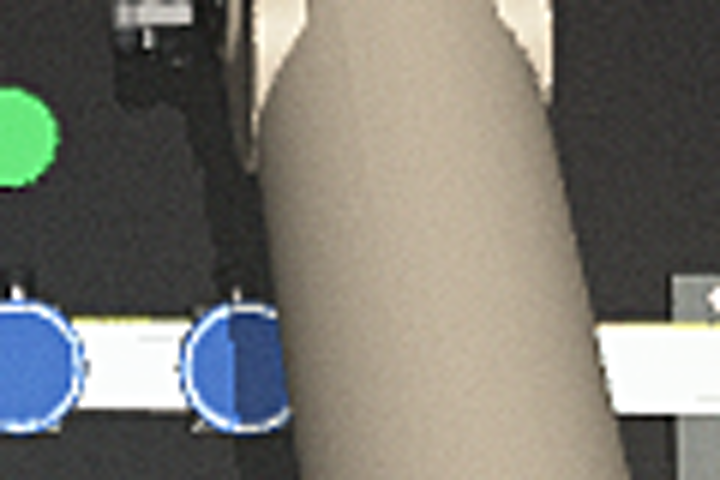

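The arm hides the white standard from the top camera here. I'll go on to light grey and check white later.

Emit:
carry_out(
  moves=[
    [0.012,-0.01,0.02,0,0.062],
    [0.024,-0.02,0.04,0,0.062],
    [0.035,-0.027,0.06,0,0.062],
    [0.035,-0.027,0.08,0,0.062],
    [0.035,-0.027,0.1,0,0.062],
    [0.035,-0.027,0.115,0,0.062],
    [0.035,-0.027,0.115,0,0.062],
    [0.035,-0.027,0.115,0,0.062],
  ],
)

```text
clock: 11.1
tcp_pos: [0.6468, -0.0656, 0.2112]
orientation: [3.142, -0.001, 0.0]
contact_force: [-0.1, 0.1, 0.4]
grip_width: 0.0617
gripper_force: 0.0
```

Run:
```python
from h import *
to(.648,-.0632,.1805)
# white disc on table: bright blob in scene
im=r.grab_frame('scene');p=proj('scene',[.4727,-.184,.103]);print(p)
x0,y0=int(p[0])-30,int(p[1])-25
cv2.imwrite('pics/s7.png',cv2.resize(im[y0:y0+50,x0:x0+60,::-1],None,fx=10,fy=10,interpolation=cv2.INTER_CUBIC));print(x0,y0)
```

```text
11.1 [ 0.6468 -0.0656  0.2112] j7 -1.65 0.0617 0.0 [-0.1  0.1  0.4]
[[1.0, -0.0, 0.0], [-0.0, -1.0, -0.0], [0.0, 0.0, -1.0]]
tool shift [ 0.0012 -0.0024  0.0307]
[193.8398529  200.93610529]
163 175
```

View pics/s7.png

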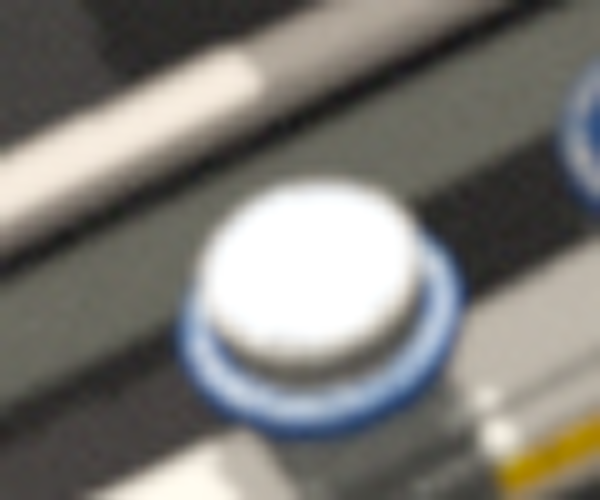

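Run:
```python
from h import *
print(ray('scene',163+31.0-.5+.05,175+26.7-.5,.103), ray('scene',163+32.15-.5,175+31.3-.5,.085))
```

```text
[ 0.47297283 -0.1848585   0.103     ] [ 0.47079017 -0.18496024  0.085     ]
```

Emit:
carry_out(
  moves=[
    [0.001,-0.0024,0.008,0,0.062],
    [0.001,-0.0024,0.016,0,0.062],
    [0.001,-0.0024,0.022,0,0.062],
    [0.001,-0.0024,0.027,0,0.062],
    [0.001,-0.0024,0.03,0,0.062],
    [0.001,-0.0024,0.0305,0,0.062],
    [0.001,-0.0024,0.0305,0,0.062],
    [0.001,-0.0024,0.0305,0,0.062],
  ],
)

```text
clock: 11.95
tcp_pos: [0.6478, -0.063, 0.1804]
orientation: [3.142, -0.0, 0.001]
contact_force: [0.7, -0.4, -0.2]
grip_width: 0.0621
gripper_force: 0.0
```

White is centred to within about 1 mm. Closing on light grey.

Emit:
carry_out(
  moves=[
    [0,0,0,0,0.05],
    [0,0,0,0,0.04],
    [0,0,0,0,0.04],
    [0,0,0,0,0.04],
    [0,0,0,0,0.04],
    [0,0,0,0,0.04],
    [0,0,0,0,0.04],
    [0,0,0,0,0.04],
  ],
)

```text
clock: 12.75
tcp_pos: [0.6479, -0.063, 0.1808]
orientation: [3.142, -0.0, 0.001]
contact_force: [-1.6, -0.2, 5.6]
grip_width: 0.0429
gripper_force: 40.4
```

Emit:
carry_out(
  moves=[
    [0,0,-0.01,0,0.04],
    [0,0,-0.025,0,0.04],
    [0,0,-0.045,0,0.04],
    [0,0,-0.065,0,0.04],
    [0,0,-0.085,0,0.04],
    [0,0,-0.1,0,0.04],
    [0,0,-0.11,0,0.04],
    [0,0,-0.11,0,0.04],
  ],
)

```text
clock: 13.55
tcp_pos: [0.6481, -0.063, 0.292]
orientation: [3.141, -0.0, 0.005]
contact_force: [0.6, -0.7, 0.1]
grip_width: 0.0432
gripper_force: 40.6
```

Emit:
carry_out(
  moves=[
    [-0.02,0.003,0,0,0.04],
    [-0.05,0.007,0,0,0.04],
    [-0.085,0.012,0,0,0.04],
    [-0.12,0.017,0,0,0.04],
    [-0.15,0.022,0,0,0.04],
    [-0.167,0.025,0,0,0.04],
    [-0.1748,0.0254,0,0,0.04],
    [-0.1748,0.0254,0,0,0.04],
  ],
)

```text
clock: 14.35
tcp_pos: [0.4722, -0.0884, 0.2897]
orientation: [-3.142, 0.001, 0.002]
contact_force: [0.4, 0.9, -0.6]
grip_width: 0.0431
gripper_force: 40.6
```

Emit:
carry_out(
  moves=[
    [0.001,0,0.005,0,0.04],
    [0.001,0,0.01,0,0.04],
    [0.001,0,0.014,0,0.04],
    [0.001,0,0.017,0,0.04],
    [0.001,0,0.02,0,0.04],
    [0.001,0,0.021,0,0.04],
    [0.001,0,0.022,0,0.04],
    [0.001,0,0.022,0,0.04],
  ],
)

```text
clock: 15.15
tcp_pos: [0.4738, -0.0883, 0.2681]
orientation: [3.142, -0.0, 0.0]
contact_force: [-0.0, 0.1, -0.3]
grip_width: 0.043
gripper_force: 40.6
```

Emit:
carry_out(
  moves=[
    [-0.0005,0,0.0005,0,0.04],
    [-0.0005,0,0.001,0,0.04],
    [-0.0005,0,0.0015,0,0.04],
    [-0.0005,0,0.002,0,0.04],
    [-0.0005,0,0.0025,0,0.04],
    [-0.0005,0,0.003,0,0.04],
    [-0.0005,0,0.003,0,0.04],
    [-0.0005,0,0.003,0,0.04],
  ],
)

```text
clock: 15.95
tcp_pos: [0.4734, -0.0883, 0.2657]
orientation: [3.141, -0.0, 0.0]
contact_force: [-2.8, 0.6, 6.5]
grip_width: 0.0429
gripper_force: 41.4
```

Emit:
carry_out(
  moves=[
    [0,0,-0.0005,0,0.043],
    [0,0,-0.0005,0,0.048],
    [0,0,-0.0005,0,0.054],
    [0,0,-0.0005,0,0.06],
    [0,0,-0.0005,0,0.062],
    [0,0,-0.0005,0,0.062],
    [0,0,-0.0005,0,0.062],
    [0,0,-0.0005,0,0.062],
  ],
)

```text
clock: 16.75
tcp_pos: [0.4733, -0.0884, 0.2656]
orientation: [3.142, -0.0, 0.0]
contact_force: [-0.3, -0.1, -0.3]
grip_width: 0.0621
gripper_force: 0.0
```

Emit:
carry_out(
  moves=[
    [0,0,-0.01,0,0.062],
    [0,0,-0.03,0,0.062],
    [0,0,-0.05,0,0.062],
    [0.03,-0.02,-0.055,0,0.062],
    [0.065,-0.05,-0.055,0,0.062],
    [0.1,-0.08,-0.055,0,0.062],
    [0.135,-0.11,-0.055,0,0.062],
    [0.165,-0.135,-0.05,0,0.062],
  ],
)

```text
clock: 17.55
tcp_pos: [0.6402, 0.0487, 0.3172]
orientation: [-3.141, -0.001, -0.004]
contact_force: [-0.0, 0.0, -0.2]
grip_width: 0.0622
gripper_force: 0.0
```

Emit:
carry_out(
  moves=[
    [0.018,-0.018,0.02,0,0.062],
    [0.018,-0.018,0.04,0,0.062],
    [0.018,-0.018,0.06,0,0.062],
    [0.018,-0.018,0.08,0,0.062],
    [0.018,-0.018,0.095,0,0.062],
    [0.018,-0.018,0.105,0,0.062],
    [0.018,-0.018,0.105,0,0.062],
    [0.018,-0.018,0.105,0,0.062],
  ],
)

```text
clock: 18.35
tcp_pos: [0.6567, 0.0646, 0.2113]
orientation: [-3.141, 0.001, -0.001]
contact_force: [-0.3, -0.4, 0.9]
grip_width: 0.0622
gripper_force: 0.0
```

Run:
```python
from h import *
to(.6567,.0646,.1805)
save('scene','s8.png',(150,150,290,240),5.5)
```

```text
18.35 [0.6567 0.0646 0.2113] j7 -1.87 0.0622 0.0 [-0.3 -0.4  0.9]
[[1.0, -0.0, 0.001], [-0.0, -1.0, 0.0], [0.001, -0.0, -1.0]]
tool shift [-0.      0.      0.0308]
```

View pics/s8.png

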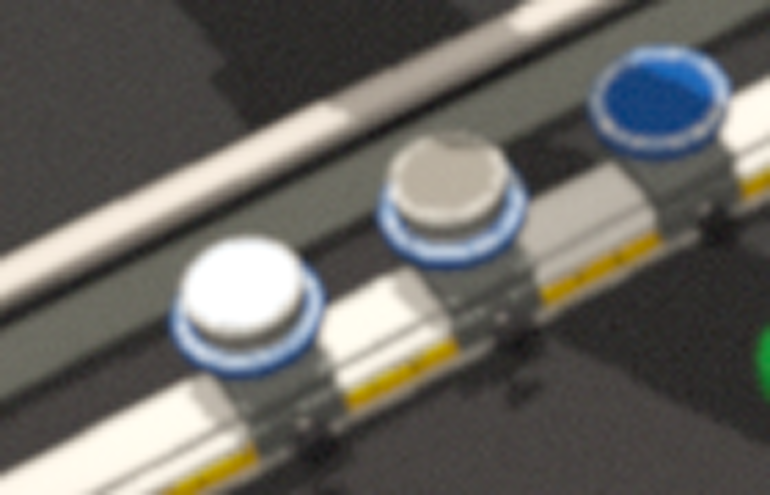

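White and light grey both sit inside their rings: face centres (243,288) and (448,182), table centres (249,305) and (452,197). Now dark grey.

Emit:
carry_out(
  moves=[
    [0,0,0.008,0,0.062],
    [0,0,0.016,0,0.062],
    [0,0,0.022,0,0.062],
    [0,0,0.027,0,0.062],
    [0,0,0.03,0,0.062],
    [0,0,0.0305,0,0.062],
    [0,0,0.0305,0,0.062],
    [0,0,0.0305,0,0.062],
  ],
)

```text
clock: 19.2
tcp_pos: [0.6566, 0.0646, 0.1804]
orientation: [-3.142, 0.0, -0.001]
contact_force: [0.5, -0.2, 0.3]
grip_width: 0.0622
gripper_force: 0.0
```

Emit:
carry_out(
  moves=[
    [0,0,0,0,0.05],
    [0,0,0,0,0.04],
    [0,0,0,0,0.04],
    [0,0,0,0,0.04],
    [0,0,0,0,0.04],
    [0,0,0,0,0.04],
    [0,0,0,0,0.04],
    [0,0,0,0,0.04],
  ],
)

```text
clock: 20.0
tcp_pos: [0.6566, 0.0646, 0.1808]
orientation: [-3.142, 0.0, -0.001]
contact_force: [-1.2, 0.5, 4.7]
grip_width: 0.043
gripper_force: 40.5
```

Emit:
carry_out(
  moves=[
    [0,0,-0.01,0,0.04],
    [0,0,-0.025,0,0.04],
    [0,0,-0.045,0,0.04],
    [0,0,-0.065,0,0.04],
    [0,0,-0.085,0,0.04],
    [0,0,-0.1,0,0.04],
    [0,0,-0.11,0,0.04],
    [0,0,-0.11,0,0.04],
  ],
)

```text
clock: 20.8
tcp_pos: [0.6569, 0.0647, 0.292]
orientation: [-3.141, 0.0, -0.005]
contact_force: [0.4, -0.1, -1.7]
grip_width: 0.0429
gripper_force: 40.6
```

Emit:
carry_out(
  moves=[
    [-0.02,0.006,0,0,0.04],
    [-0.05,0.015,0,0,0.04],
    [-0.085,0.025,0,0,0.04],
    [-0.12,0.035,0,0,0.04],
    [-0.15,0.044,0,0,0.04],
    [-0.17,0.05,0,0,0.04],
    [-0.1808,0.0527,0,0,0.04],
    [-0.1808,0.0527,0,0,0.04],
  ],
)

```text
clock: 21.6
tcp_pos: [0.4745, 0.0116, 0.2897]
orientation: [3.141, -0.001, -0.002]
contact_force: [-0.1, -0.1, 0.1]
grip_width: 0.0428
gripper_force: 40.7
```

Emit:
carry_out(
  moves=[
    [0,0,0.005,0,0.04],
    [0,0,0.01,0,0.04],
    [0,0,0.014,0,0.04],
    [0,0,0.017,0,0.04],
    [0,0,0.019,0,0.04],
    [0,0,0.02,0,0.04],
    [0,0,0.021,0,0.04],
    [0,0,0.021,0,0.04],
  ],
)

```text
clock: 22.4
tcp_pos: [0.4756, 0.012, 0.2691]
orientation: [3.142, -0.0, 0.0]
contact_force: [-0.0, -0.4, -0.8]
grip_width: 0.0428
gripper_force: 40.7
```

Emit:
carry_out(
  moves=[
    [0,0,0.001,0,0.04],
    [0,0,0.002,0,0.04],
    [0,0,0.0025,0,0.04],
    [0,0,0.003,0,0.04],
    [0,0,0.0035,0,0.04],
    [0,0,0.004,0,0.04],
    [0,0,0.004,0,0.04],
    [0,0,0.004,0,0.04],
  ],
)

```text
clock: 23.2
tcp_pos: [0.4756, 0.012, 0.2657]
orientation: [3.141, -0.0, 0.0]
contact_force: [-1.6, -0.9, 7.6]
grip_width: 0.0427
gripper_force: 41.5
```

Emit:
carry_out(
  moves=[
    [0,0,-0.0005,0,0.043],
    [0,0,-0.0005,0,0.048],
    [0,0,-0.0005,0,0.054],
    [0,0,-0.0005,0,0.06],
    [0,0,-0.0005,0,0.062],
    [0,0,-0.0005,0,0.062],
    [0,0,-0.0005,0,0.062],
    [0,0,-0.0005,0,0.062],
  ],
)

```text
clock: 24.0
tcp_pos: [0.4756, 0.0119, 0.2656]
orientation: [3.142, -0.0, 0.0]
contact_force: [-0.7, -0.5, 0.4]
grip_width: 0.0616
gripper_force: 0.0
```

Emit:
carry_out(
  moves=[
    [0,0,-0.01,0,0.062],
    [0,0,-0.03,0,0.062],
    [0,0,-0.05,0,0.062],
    [0.03,-0.02,-0.055,0,0.062],
    [0.06,-0.05,-0.055,0,0.062],
    [0.09,-0.08,-0.055,0,0.062],
    [0.12,-0.11,-0.055,0,0.062],
    [0.145,-0.14,-0.05,0,0.062],
  ],
)

```text
clock: 24.8
tcp_pos: [0.6223, 0.1531, 0.3171]
orientation: [-3.141, 0.001, -0.004]
contact_force: [-0.3, -0.2, -0.4]
grip_width: 0.062
gripper_force: 0.0
```

Emit:
carry_out(
  moves=[
    [0.02,-0.025,0.01,0,0.062],
    [0.0205,-0.042,0.03,0,0.062],
    [0.0205,-0.0424,0.06,0,0.062],
    [0.0205,-0.0424,0.08,0,0.062],
    [0.0205,-0.0424,0.095,0,0.062],
    [0.0205,-0.0424,0.105,0,0.062],
    [0.0205,-0.0424,0.105,0,0.062],
    [0.0205,-0.0424,0.105,0,0.062],
  ],
)

```text
clock: 25.6
tcp_pos: [0.6415, 0.1943, 0.2115]
orientation: [-3.141, 0.001, -0.002]
contact_force: [0.1, -0.3, 0.4]
grip_width: 0.062
gripper_force: 0.0
```

Emit:
carry_out(
  moves=[
    [0.0005,-0.0003,0.008,0,0.062],
    [0.0005,-0.0003,0.016,0,0.062],
    [0.0005,-0.0003,0.022,0,0.062],
    [0.0005,-0.0003,0.027,0,0.062],
    [0.0005,-0.0003,0.03,0,0.062],
    [0.0005,-0.0003,0.0308,0,0.062],
    [0.0005,-0.0003,0.0308,0,0.062],
    [0.0005,-0.0003,0.0308,0,0.062],
  ],
)

```text
clock: 26.4
tcp_pos: [0.6417, 0.1947, 0.18]
orientation: [-3.141, 0.0, -0.001]
contact_force: [0.0, 0.3, 0.8]
grip_width: 0.0617
gripper_force: 0.0
```

Emit:
carry_out(
  moves=[
    [0,0,0,0,0.05],
    [0,0,0,0,0.04],
    [0,0,0,0,0.04],
    [0,0,0,0,0.04],
    [0,0,0,0,0.04],
    [0,0,0,0,0.04],
    [0,0,0,0,0.04],
    [0,0,0,0,0.04],
  ],
)

```text
clock: 27.2
tcp_pos: [0.6419, 0.1946, 0.1805]
orientation: [-3.141, 0.001, -0.001]
contact_force: [-1.6, -0.7, 6.1]
grip_width: 0.0435
gripper_force: 40.6
```

Emit:
carry_out(
  moves=[
    [0,0,-0.01,0,0.04],
    [0,0,-0.025,0,0.04],
    [0,0,-0.045,0,0.04],
    [0,0,-0.065,0,0.04],
    [0,0,-0.085,0,0.04],
    [0,0,-0.1,0,0.04],
    [0,0,-0.11,0,0.04],
    [0,0,-0.11,0,0.04],
  ],
)

```text
clock: 28.0
tcp_pos: [0.6421, 0.1948, 0.2917]
orientation: [-3.141, 0.001, -0.004]
contact_force: [0.5, 0.6, -1.1]
grip_width: 0.0428
gripper_force: 40.7
```

Emit:
carry_out(
  moves=[
    [-0.02,0.01,0,0,0.04],
    [-0.05,0.024,0,0,0.04],
    [-0.08,0.038,0,0,0.04],
    [-0.11,0.053,0,0,0.04],
    [-0.14,0.067,0,0,0.04],
    [-0.155,0.075,0,0,0.04],
    [-0.1638,0.0785,0,0,0.04],
    [-0.1638,0.0785,0,0,0.04],
  ],
)

```text
clock: 28.8
tcp_pos: [0.477, 0.1158, 0.2894]
orientation: [3.141, -0.001, -0.002]
contact_force: [0.4, 0.7, -0.7]
grip_width: 0.0429
gripper_force: 40.7
```

Emit:
carry_out(
  moves=[
    [0,0,0.005,0,0.04],
    [0,0,0.01,0,0.04],
    [0,0,0.014,0,0.04],
    [0,0,0.017,0,0.04],
    [0,0,0.019,0,0.04],
    [0,0,0.02,0,0.04],
    [0,0,0.021,0,0.04],
    [0,0,0.021,0,0.04],
  ],
)

```text
clock: 29.6
tcp_pos: [0.4778, 0.1161, 0.2688]
orientation: [3.142, -0.0, 0.0]
contact_force: [-0.1, 0.1, -0.7]
grip_width: 0.0428
gripper_force: 40.7
```

Emit:
carry_out(
  moves=[
    [0,0,0.001,0,0.04],
    [0,0,0.002,0,0.04],
    [0,0,0.0025,0,0.04],
    [0,0,0.003,0,0.04],
    [0,0,0.0035,0,0.04],
    [0,0,0.004,0,0.04],
    [0,0,0.004,0,0.04],
    [0,0,0.004,0,0.04],
  ],
)

```text
clock: 30.4
tcp_pos: [0.4778, 0.1162, 0.2654]
orientation: [3.141, -0.001, 0.0]
contact_force: [-2.8, -0.8, 7.3]
grip_width: 0.0428
gripper_force: 41.4
```

Emit:
carry_out(
  moves=[
    [0,0,-0.0005,0,0.043],
    [0,0,-0.0005,0,0.048],
    [0,0,-0.0005,0,0.054],
    [0,0,-0.0005,0,0.06],
    [0,0,-0.0005,0,0.062],
    [0,0,-0.0005,0,0.062],
    [0,0,-0.0005,0,0.062],
    [0,0,-0.0005,0,0.062],
  ],
)

```text
clock: 31.2
tcp_pos: [0.4778, 0.1161, 0.2653]
orientation: [-3.142, 0.0, -0.0]
contact_force: [-0.2, 0.2, -0.8]
grip_width: 0.062
gripper_force: 0.0
```

Emit:
carry_out(
  moves=[
    [0,0,-0.01,0,0.062],
    [0,0,-0.03,0,0.062],
    [0,0,-0.06,0,0.062],
    [0,0,-0.09,0,0.062],
    [0.02,0.03,-0.1,0,0.062],
    [0.05,0.065,-0.1,0,0.062],
    [0.07,0.1,-0.1,0,0.062],
    [0.07,0.14,-0.1,0,0.062],
  ],
)

```text
clock: 32.0
tcp_pos: [0.5498, -0.0247, 0.3665]
orientation: [-3.141, -0.001, -0.005]
contact_force: [0.6, -0.5, 0.4]
grip_width: 0.062
gripper_force: 0.0
```

Emit:
carry_out(
  moves=[
    [0,0.04,0,0,0.062],
    [0,0.08,0,0,0.062],
    [0,0.12,0,0,0.062],
    [0,0.16,0,0,0.062],
    [-0.02,0.2,0,0,0.062],
    [-0.04,0.24,0,0,0.062],
    [-0.07,0.28,0,0,0.062],
    [-0.09,0.31,0,0,0.062],
  ],
)

```text
clock: 32.8
tcp_pos: [0.4553, -0.3366, 0.3661]
orientation: [3.141, -0.005, -0.0]
contact_force: [0.4, -0.3, 1.4]
grip_width: 0.0617
gripper_force: 0.0
```

Run:
```python
from h import *
st()
a=r.grab_frame('top')[230:290,265:425,::-1];b=r.grab_frame('scene')[135:230,170:330,::-1]
im=cv2.resize(np.vstack([a,b]),None,fx=3.8,fy=3.8,interpolation=cv2.INTER_CUBIC);cv2.imwrite('pics/f.png',im)
```

```text
32.8 [ 0.4553 -0.3366  0.3661] j7 -1.06 0.0617 0.0 [ 0.4 -0.3  1.4]
[[1.0, -0.003, -0.0], [-0.003, -1.0, -0.001], [-0.0, 0.001, -1.0]]
```

View pics/f.png

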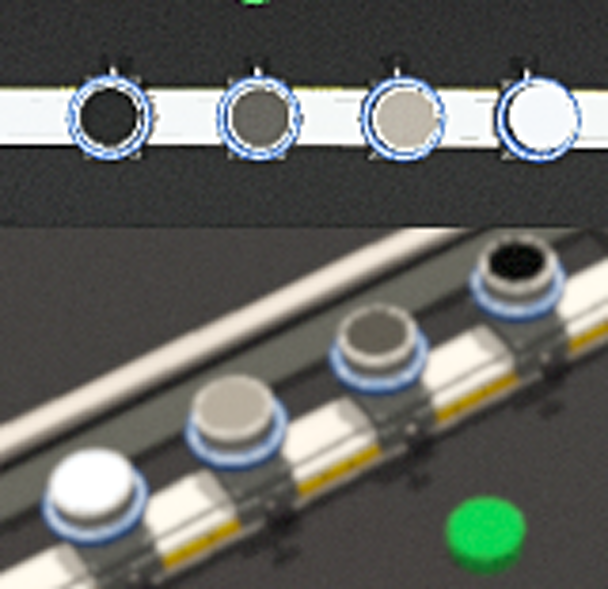

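All four standards lie flat and concentric in their rings. From the head outwards they run black, dark grey, light grey, white at top-view crop x = 110, 259, 407 and 543. The small offsets match the parallax of the raised faces.

```bash
python3 -c "
from bench import r
print(r.hand_in())"
```

```text
the job is handed in; nothing more can be done
None
```

All four standards are on the rail tables, black nearest the head, then dark grey, light grey and white farthest, each flat, face up and centred to about 1 mm by the camera views; the prism was not touched, and the job was handed in at about 33 s.

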